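Give the fallen stain bottle its own place in the spill tray

ROBOT

A 7-joint arm with a two-finger parallel gripper is mounted at the origin on a cart in front of the work surface, level with it; the furniture and walls round the work are solid. World frame = base frame: x ahead of the robot, y to its left, z up, the work surface at z = 0. Lengths are in m, angles in rad, forces in N, time in s.
With the tool pointing down it reaches from about 0.425 to 0.8 m from the base axis. Payload 8.3 kg.
Tool frame: the origin (TCP) lies at the very end of the fingers, on their centre line; the grasp point (between the pads) lies 19 mm behind it; z points along the fingers, y is the line along which they close (so a half turn about z gives the same grasp; the last joint's range is limited). The gripper opens to 85 mm and grips with 20 to 120 N. Pads are 22 mm wide; open, the fingers measure 114 mm over their backs; the gripper's body (76 mm by 85 mm) begins 54 mm behind the grasp point. The pads swing forward as they close: fully open they stand 13 mm farther back than shut.
Start: joints at [-1.333, 0.383, 0.016, 1.37, -0.006, 1.388, -0.046], TCP at [0.185, 0.597, 0.231] pointing down, gripper open.
Joint ranges: [-2.95, 2.95], [-0.25, 2.06], [-1.52, 1.56], [0.18, 2.33], [-1.44, 4.58], [0.02, 2.06], [-3.01, 3.01]. Speed limits (rad/s): [2.39, 2.39, 3.01, 3.01, 3.14, 3.14, 3.14].

INTERFACE

Orientations are given as a rotation vector (axis times angle).
In Python, from rig import bot gives the robot as it stands. The module is installed in compiled form; this text tells all that it offers.
- The arm moves only by the tool drive_tool, never from a script. Its argument "commands" is text: rows parted by semicolons, each of 5 numbers parted by spaces: the shift along the tool's x, y, z in mm, then the turn about the tool's z in rad, then the opening, from -1 (shut) to 1 (fully open). In form: x y z yaw gripper; .... A call has 1 to 10 rows; each row is the pose to reach, as a shift and turn from the pose commanded when the call began, along the tool's axes at that moment; what a row does not reach only later rows make up. A row lasts 1/8 s, in which the tool goes at most 62.5 mm and 10.7 degrees, less where a joint would pass 70% of its speed; a pose out of reach is approached as far as the arm can. A call with a gripper value outside its range is refused whole. The fingers move at their own pace and stop on an object; "grip_force" is the grip in N (left out, the last holds). Time passes only in rows, so rows that repeat a pose let the fingers close. It gives the time, the measured TCP pose, the force, the opening and the grip force at its end, in the units of the state.
- bot.state(): the state, without advancing time (a new reading comes with each control period).
- bot.grab_frame(name): name is "scene" or "side" or "wrist"; returns (picture, depth): 400x640x3 uint8, red, green, blue; 400x640 float32, m along the optical axis (not along the pixel's ray), 0 where there is no reading.
- bot.calibration(name): a dict with "fx", "fy", "cx", "cy" (pixels), "extrinsics" (4x4, takes a point from camera to world coordinates); the wrist camera has in their place "T_tool_cam" (4x4, takes a point from camera to tool coordinates, whose origin is the TCP and whose axes are the flange's). Camera axes: x right, y down, z forward; pixel columns grow to the right and rows downward; lengths in m; the calibration is good to about 2 mm. A picture is of the moment at which its call begins: read the wrist's pose just before it. calibration takes no time and is no camera call.
- bot.sign_off(): hands the job in; it is judged then, once.
Trained networks look in the newest picture that a camera, given by its name, has taken for a name from the list of things; names that differ only in an ending like _2 or _b are one class to them, and where a whole thing is asked for, a point or a joint stands for the part that bears it (a point fixed in the world has none). Each returns a list of dicts, best first, with "p" (0 to 1); they miss things now and then, are a little off and sometimes report something else, mostly with a low value. They report only what shows in the picture. A call takes as long as a camera call. They do not tell look-alikes from the thing itself.
- bot.cut_out(camera, label): "pixels" (400x640 bool, what is visible of it) and "at" ([column, row] in pixels, amid what is visible of it).
- bot.landmark_of(camera, label): "at" ([column, row] in pixels: a listed point, or the origin of a listed thing).
The state is a dict: "time": time; "q": joint angles; "joint_vel": joint speeds; "joint_torque": joint torques, N m; "position": TCP position; "eef_rot": TCP orientation; "force": force on the tool from outside, world axes, zero at the start; "moment": the same for the moment, N m; "finger_gap": opening from 0.0 (shut) to 1.0 (fully open); "grip_force": force on a finger pad.
Only numpy, scipy, OpenCV 4.12 (cv2) and the standard library are available. Lean on these libraries where they do the work, as an engineer would, in place of code of your own. Each camera call takes 0.05 s, during which the arm holds its last target. There are 200 camera calls.

TASK

One of the two brown stain bottles has fallen over on the worktop. Lift the divider plate up out of its end slot in the spill tray and seat it fully down in the middle slot, so that the tray has two equal compartments, and stand the fallen bottle upright on the tray floor in the compartment without a bottle. Set both things down without dropping them, and leave the other bottle and the things round about where they are.

Things in the scene. Friction and masses are not known exactly. Their poses are not given: they have to be found in the camera images.
- tray: Grey spill tray, fixed, 122 (x) by 308 (y) mm, walls 25 high, 4 thick, floor 4 thick. Origin: centre of underside. Three slots for the divider at y = -105, 0, +105 mm run along x, between ribs standing 14 mm in from both long walls; slots 8 mm wide, flared to 19 mm at the mouth; ribs end 40 mm above the underside. Divider seated in the middle: its origin at x 0+-4, y 0+-1.5, z 4 mm in this frame.
- divider: White loose plate, 106 wide (x), 5 thick (y), 95 mm high (z), top corners rounded off, about 60 g. Origin: centre of its bottom edge. Starts upright on the tray floor in one of the end slots (tray y = -105 or +105 mm), its x along the tray's x; it may lean up to 6 degrees in the slot. Its top edge is 99 mm above the worktop and is pinched from above.
- standing_bottle: Brown bottle with a screw cap, 47 mm diameter, 105 mm high, that stands upright in the tray on its floor, at the end away from the divider (centred at y = +105 or -105 mm in the tray, x = 0). Origin: centre of its underside, z up to the cap. To be left alone.
- fallen_bottle: Brown bottle lying on the worktop left or right of the tray, cap roughly towards the robot. Body 47 mm in diameter to about 70 mm from the base, then shoulder and 27 mm cap to 105 mm; 0.12 kg. Origin: centre of its flat base; z from base to cap (horizontal at the start, 23.5 mm above the worktop). Grip round the body.
- tape_ring: Beige roll of masking tape lying flat, 96 mm across, 25 mm high; origin centre of its underside. It lies on the other side of the tray from the fallen bottle. To be left alone.
- timer: Small white bench timer lying flat, 60 by 64 by 17 mm; origin centre of its underside. To be left alone.
- case: Black zip case lying flat, 120 by 74 by 23 mm; origin centre of its underside. To be left alone.
Things that resemble listed ones, but are neither listed nor needed, are in the scene too. Leave any blue look-alike of the fallen_bottle alone.

How it is judged:
At the end, for the whole second after the job is handed in: The divider stands fully down in the tray's middle slot (within 6 mm of it along the tray's length, on the tray floor, upright); the fallen bottle stands upright (within 6 degrees) on the tray floor on one side of the divider and the other bottle likewise on the other side; all released and at rest (x of divider in the frame of tray between -0.009 and 0.009 m and y of divider in the frame of tray between -0.006 and 0.006 m and z of divider in the frame of tray below 0.0085 m and angle between divider's own z axis and vertical below 0.15 rad and angle between the x axis of divider and the x axis of tray, either way round below 0.09 rad and x of fallen_bottle in the frame of tray between -0.04 and 0.04 m and z of each of fallen_bottle, standing_bottle in the frame of tray below 0.01 m and angle between each of fallen_bottle, standing_bottle's own z axis and vertical below 0.1 rad and x of standing_bottle in the frame of tray between -0.04 and 0.04 m and ((y of fallen_bottle in the frame of tray between 0.022 and 0.13 m and y of standing_bottle in the frame of tray between -0.13 and -0.022 m) or (y of fallen_bottle in the frame of tray between -0.13 and -0.022 m and y of standing_bottle in the frame of tray between 0.022 and 0.13 m)) and linear speed of each of divider, fallen_bottle, standing_bottle below 0.03 m/s); the robot touches nothing.
It fails at once if the divider is dropped (falls freely by about 20 mm or more) (contact force between divider and anything else below 0.02 N and linear speed of divider above 0.65 m/s).
It fails at once if the fallen bottle is dropped (falls freely by about 20 mm or more) (contact force between fallen_bottle and anything else below 0.02 N and linear speed of fallen_bottle above 0.65 m/s).
It fails at once if the standing bottle is shifted more than 30 mm or tipped over (distance of standing_bottle from where it was at the start of the episode above 0.03 m or angle between standing_bottle's own z axis and vertical above 0.5 rad).
It fails at once if the roll of tape, the timer or the black case is shifted more than 40 mm (distance of any of tape_ring, timer, case from where it was at the start of the episode above 0.04 m).
It also fails if it takes over 72 s, if anything falls off the work surface, if the arm or the gripper's body presses on something with over 40 N, if the wrist force passes 120 N, or if a joint passes its speed limit or range.

## Working session

There is one attempt and no reset: what is moved stays moved. The work goes in short steps, Python scripts to look and compute and a tool call to move; the robot and the scene stay as the last step left them, time stands still between calls to the robot, and variables do not carry over. Pictures are saved under pics/ and viewed, at most 10 in all, crops included, and the job is handed in when it is done.

Besides the shell and the picture viewer there is one more tool, called after "Emit:" in YAML: its name, and indented under it one key for each argument. drive_tool: Moves the arm, as the interface text tells. Its arguments: {"type":"object","properties":{"commands":{"type":"string"},"grip_force":{"type":"number"}},"required":["commands"]}

```bash
mkdir -p pics; python3 - <<'E'
from rig import bot
import cv2,numpy as np
s=bot.state();print(s)
ims=[]
for n in("scene","side"):
    im,d=bot.grab_frame(n);cv2.imwrite(f"pics/{n}0.png",im[:,:,::-1]);np.savez(f"{n}0.npz",im=im,d=d)
    c=bot.calibration(n);print(n,{k:np.round(v,4).tolist() for k,v in c.items()})
    for l in("tray","divider","standing_bottle","fallen_bottle","tape_ring","timer","case"):
        for r in bot.cut_out(n,l)[:3]:
            m=r["pixels"]&(d>0);v,u=np.nonzero(m);z=d[m]
            P=np.c_[(u-c["cx"])/c["fx"]*z,(v-c["cy"])/c["fy"]*z,z,np.ones(len(z))]@np.array(c["extrinsics"]).T
            P=P[:,:3]
            print(n,l,round(r["p"],2),np.round(r["at"]),len(z),np.round(np.median(P,0),3),np.round(np.percentile(P,[2,98],axis=0),3).tolist())
E
```

```text
{'time': 0.0, 'q': array([-1.33288859,  0.38425603,  0.01636976,  1.37118194, -0.00629212,
        1.38821462, -0.04650638]), 'joint_vel': array([-0.00126507,  0.00075437, -0.00017202,  0.00034132, -0.00132395,
        0.00021953, -0.0006356 ]), 'joint_torque': array([ 1.37149627e-04, -6.27609873e+01,  8.44491161e-01, -3.71811676e+01,
        1.66288210e-02,  1.44184328e-02, -9.01559872e-06]), 'position': array([0.18499516, 0.59644902, 0.23025513]), 'eef_rot': array([-0.47059237, -3.10588512,  0.00313185]), 'force': array([-0.33208365,  0.29424982, -0.16945028]), 'moment': array([-0.01524947, -0.02442328, -0.02112474]), 'grip_force': 0.0, 'finger_gap': 0.9987328880096609}
scene {'fx': 510.1578, 'fy': 510.1578, 'cx': 317.9014, 'cy': 201.6107, 'extrinsics': [[0.5636, -0.4707, 0.6788, -0.4953], [-0.826, -0.3135, 0.4684, -0.7879], [-0.0077, -0.8247, -0.5655, 0.9412], [0.0, 0.0, 0.0, 1.0]]}
scene tray 0.86 [291. 220.] 2695 [ 0.473 -0.013  0.007] [[0.399, -0.168, -0.001], [0.557, 0.138, 0.037]]
scene divider 0.65 [259. 204.] 528 [0.461 0.091 0.057] [[0.411, 0.082, 0.001], [0.559, 0.149, 0.
[... 779 characters left out ...]
7943, 'cx': 323.1102, 'cy': 198.3978, 'extrinsics': [[0.9989, 0.0248, -0.0405, 0.6351], [0.0474, -0.4688, 0.882, -1.6067], [0.0029, -0.8829, -0.4695, 0.8934], [0.0, 0.0, 0.0, 1.0]]}
side tray 0.8 [293. 212.] 638 [ 0.454 -0.033  0.013] [[0.409, -0.176, 0.001], [0.533, 0.1, 0.04]]
side divider 0.9 [302. 182.] 501 [0.469 0.089 0.058] [[0.421, 0.077, 0.011], [0.516, 0.1, 0.1]]
side standing_bottle 0.51 [304. 210.] 311 [ 0.499 -0.134  0.063] [[0.477, -0.146, 0.012], [0.52, -0.116, 0.111]]
side fallen_bottle 0.78 [320. 171.] 208 [0.531 0.269 0.035] [[0.48, 0.246, 0.003], [0.573, 0.356, 0.05]]
side fallen_bottle 0.58 [292. 157.] 164 [0.407 0.378 0.032] [[0.361, 0.359, 0.009], [0.453, 0.409, 0.049]]
```

```bash
python3 - <<'E'
import cv2
a=cv2.imread("pics/scene0.png");cv2.imwrite("pics/scene0v.png",cv2.resize(a[120:320,120:520],(800,400),interpolation=2))
a=a[150:240,140:270];cv2.imwrite("pics/crop.png",cv2.resize(a,(780,540),interpolation=2))
E
```

```text
(no output)
```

View pics/scene0v.png

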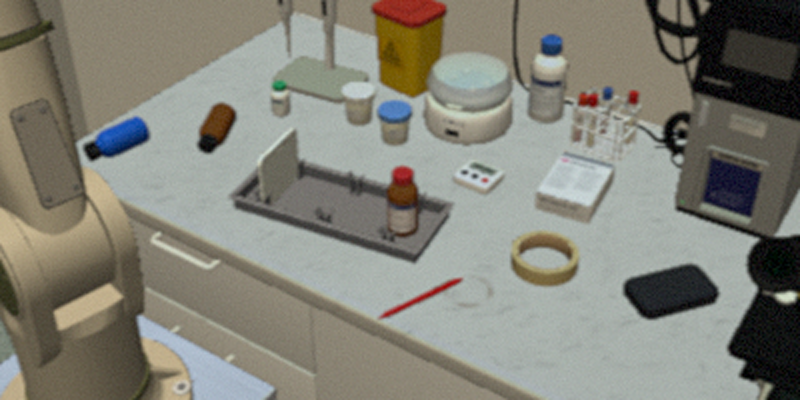

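View pics/crop.png

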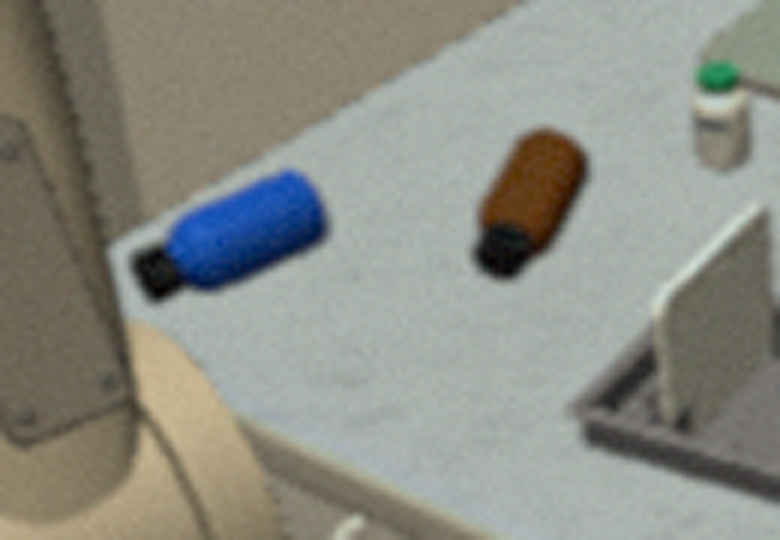

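The brown bottle lying at scene pixel (228,185) is the target. Things that could be taken for it are the blue look-alike at (176,189) and the standing brown bottle with the red cap at (322,218). The divider is at (259,204), at the tray's left end, and the crop shows the brown bottle's cap facing the robot. Next I'll look from above with the wrist camera.

```bash
cat > h.py <<'E'
from rig import bot
import cv2,numpy as np
from scipy.spatial.transform import Rotation as R
def go(x,y,z,ang=None,s=None):
    """tool-axis shift (mm) and yaw for world target; ang = desired direction (rad, world) of tool y axis mod pi"""
    s=s or bot.state();M=R.from_rotvec(s["eef_rot"]).as_matrix()
    d=M.T@(np.array([x,y,z])-s["position"])*1000
    cur=np.arctan2(M[1,1],M[0,1]);yaw=0
    if ang is not None:
        yaw=-((ang-cur+np.pi/2)%np.pi-np.pi/2)
    return np.round(d,1),round(yaw,3)
def cloud(n,tag=None):
    s=bot.state();im,d=bot.grab_frame(n);c=bot.calibration(n)
    if n=="wrist":
        T=np.eye(4);T[:3,:3]=R.from_rotvec(s["eef_rot"]).as_matrix();T[:3,3]=s["position"];E=T@np.array(c["T_tool_cam"])
    else:E=np.array(c["extrinsics"])
    v,u=np.mgrid[:400,:640]
    P=np.stack([(u-c["cx"])/c["fx"]*d,(v-c["cy"])/c["fy"]*d,d],-1)@E[:3,:3].T+E[:3,3]
    P[d<=0]=np.nan
    if tag:cv2.imwrite(f"pics/{tag}.png",im[:,:,::-1])
    return im,P
def pts(n,l,P,k=0):
    return [(r["p"],r["at"],P[r["pixels"]][~np.isnan(P[r["pixels"]][:,0])],r["pixels"]) for r in bot.cut_out(n,l)]
E
python3 - <<'E'
from h import *
print(bot.calibration("wrist"))
M=R.from_rotvec(bot.state()["eef_rot"]).as_matrix();print(M.round(3))
im,P=cloud("side")
for p,a,q,m in pts("side","divider",P)[:1]:
    q=q[(q[:,2]>.05)&(q[:,2]<.09)];f=np.polyfit(q[:,0],q[:,1],1);print(f,np.arctan(f[0]))
print(go(.47,.0,.3,np.pi/2))
E
```

```text
{'fx': 317.16594105776664, 'fy': 317.16594105776664, 'cx': 315.3786832087086, 'cy': 195.77017541043566, 'T_tool_cam': array([[-6.87172530e-05, -9.60065192e-01, -2.79776378e-01,
         7.15294979e-02],
       [ 9.99998941e-01, -4.72680621e-04,  1.37641010e-03,
         1.62086578e-04],
       [-1.45368830e-03, -2.79775987e-01,  9.60064208e-01,
        -1.41889871e-01],
       [ 0.00000000e+00,  0.00000000e+00,  0.00000000e+00,
         1.00000000e+00]])}
[[-0.955  0.296 -0.   ]
 [ 0.296  0.955 -0.   ]
 [ 0.    -0.    -1.   ]]
[0.14180514 0.02234883] 0.14086593767602704
(array([-448.9, -485.7,  -68.7]), np.float64(-0.301))
```

Emit:
drive_tool:
  commands: "-449 -486 -69 -0.44 1;-449 -486 -69 -0.44 1;-449 -486 -69 -0.44 1;-449 -486 -69 -0.44 1;-449 -486 -69 -0.44 1;-449 -486 -69 -0.44 1;-449 -486 -69 -0.44 1;-449 -486 -69 -0.44 1;-449 -486 -69 -0.44 1;-449 -486 -69 -0.44 1"

```text
time: 2.15
position: [0.4533, 0.0339, 0.2968]
eef_rot: [-0.219, 3.133, 0.001]
force: [1.3, 0.3, 0.1]
finger_gap: 1.002
grip_force: 0.0
```

Emit:
drive_tool:
  commands: "0 0 0 0 1;0 0 0 0 1"

```text
time: 2.4
position: [0.4527, 0.0361, 0.2961]
eef_rot: [0.218, -3.134, -0.001]
force: [-0.5, 0.3, -0.3]
finger_gap: 0.997
grip_force: 0.0
```

```bash
python3 - <<'E'
from h import *
s=bot.state();print(s["time"],s["position"],s["eef_rot"])
im,P=cloud("wrist","w1");np.savez("w1.npz",P=P,im=im)
for l in("tray","divider","standing_bottle","fallen_bottle"):
    for p,a,q,m in pts("wrist",l,P):print(l,round(p,2),np.round(a),np.median(q,0).round(3),np.percentile(q,[2,98],axis=0).round(3).tolist())
E
```

```text
2.4 [0.45269264 0.03608177 0.29613097] [ 2.17797145e-01 -3.13397645e+00 -6.51775863e-04]
tray 0.88 [279. 165.] [ 0.473 -0.007  0.004] [[0.404, -0.165, 0.002], [0.553, 0.142, 0.036]]
divider 0.62 [360. 178.] [0.46  0.09  0.078] [[0.412, 0.083, 0.009], [0.512, 0.099, 0.099]]
standing_bottle 0.61 [191. 180.] [ 0.486 -0.105  0.081] [[0.471, -0.128, 0.011], [0.509, -0.092, 0.109]]
fallen_bottle 0.89 [594. 165.] [0.408 0.385 0.038] [[0.356, 0.367, 0.016], [0.453, 0.41, 0.047]]
fallen_bottle 0.7 [484. 236.] [0.522 0.276 0.04 ] [[0.474, 0.252, 0.013], [0.572, 0.313, 0.047]]
```

View pics/w1.png

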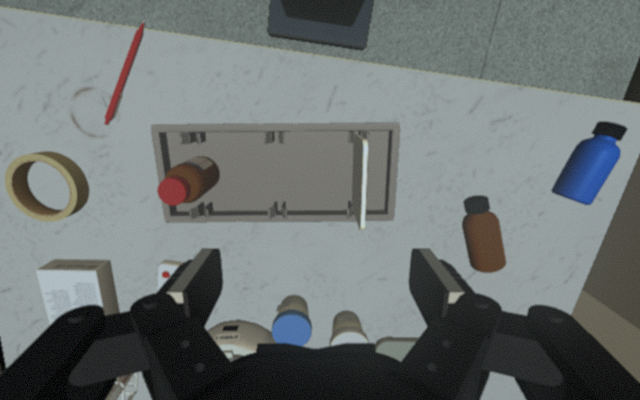

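The wrist view shows the tray at columns 152–399 and rows 122–221. The divider is at (362,180), the standing bottle at (190,180) and the target brown bottle at (484,236). Now I'll fit them.

```bash
python3 - <<'E'
from h import *
P=np.load("w1.npz")["P"]
r=pts("wrist","tray",P)[0]
k=cv2.morphologyEx(r[3].astype(np.uint8),cv2.MORPH_CLOSE,np.ones((9,9)))
q=r[2];w=q[(q[:,2]>.018)&(q[:,2]<.032)]
for nm,a in(("wall",w),("all",q[q[:,2]<.045])):
    (c,sz,an)=cv2.minAreaRect((a[:,:2]*1000).astype(np.float32));print(nm,c,sz,an,len(a))
# robust: project on tray axes for candidate yaw
for y in np.arange(.08,.2,.01):
    ex=np.array([np.cos(y),np.sin(y)]);ey=np.array([-ex[1],ex[0]])
    a=w[:,:2]@ex;b=w[:,:2]@ey;pa=np.percentile(a,[1,99]);pb=np.percentile(b,[1,99])
    print(round(y,2),np.ptp(pa).round(4),np.ptp(pb).round(4),(ex*pa.mean()+ey*pb.mean()).round(4))
d=pts("wrist","divider",P)[0][2]
for lo,hi in((.093,.105),(.07,.09),(.05,.07)):
    t=d[(d[:,2]>lo)&(d[:,2]<hi)];c=np.median(t,0);f=np.polyfit(t[:,0],t[:,1],1);print("div",lo,len(t),np.arctan(f[0]).round(3),np.percentile(t[:,0],[1,99]).round(3),np.polyval(f,[.41,.46,.51]).round(4),np.percentile(t[:,1]-np.polyval(f,t[:,0]),[3,97]).round(4))
b=[z for z in pts("wrist","fallen_bottle",P) if 0.2<np.median(z[2],0)[1]<.32][0][2]
b=b[b[:,2]>.025];f=np.polyfit(b[:,0],b[:,1],1);an=np.arctan(f[0]);u=np.array([np.cos(an),np.sin(an)])
t=b[:,:2]@u;n=b[:,:2]@np.array([-u[1],u[0]]);print("bottle",an,np.percentile(t,[1,99]),np.percentile(n,[1,50,99]))
for tt in np.arange(t.min(),t.max(),.01):
    m=(t>=tt)&(t<tt+.01);print(round(tt,3),m.sum(),np.percentile(n[m],[3,97]).round(4),np.percentile(b[m,2],95).round(4),(u*(tt+.005)+np.array([-u[1],u[0]])*np.median(n[m])).round(4))
E
```

```text
wall (479.13592529296875, -10.875457763671875) (133.922119140625, 320.0700378417969) 8.374917030334473 4974
all (480.01812744140625, -16.867843627929688) (133.922119140625, 332.1840515136719) 8.374917030334473 19904
0.08 0.1456 0.3186 [ 0.4786 -0.0111]
0.09 0.143 0.3182 [ 0.4786 -0.011 ]
0.1 0.1405 0.3177 [ 0.4785 -0.011 ]
0.11 0.1382 0.3173 [ 0.4786 -0.011 ]
0.12 0.1359 0.3169 [ 0.4787 -0.0109]
0.13 0.1339 0.3167 [ 0.4788 -0.0107]
0.14 0.133 0.3164 [ 0.4788 -0.0106]
0.15 0.133 0.3165 [ 0.4788 -0.0106]
0.16 0.1341 0.3166 [ 0.4787 -0.0106]
0.17 0.1361 0.3168 [ 0.4784 -0.0106]
0.18 0.1382 0.3173 [ 0.4783 -0.0105]
0.19 0.1406 0.3175 [ 0.4783 -0.0104]
div 0.093 406 0.146 [0.414 0.511] [0.0843 0.0916 0.099 ] [-0.002   0.0026]
div 0.07 212 0.142 [0.412 0.514] [0.0826 0.0898 0.0969] [-0.0003  0.0003]
div 0.05 191 0.141 [0.411 0.513] [0.0827 0.0899 0.097 ] [-0.0003  0.0004]
bottle 0.3427423989567796 [0.53503151 0.63756658] [0.0681518  0.08496584 0.11211267]
0.534 203 [0.0722 0.0974] 0.0386 [0.4791 0.2602]
0.544 125 [0.0721 0.0959] 0.0389 [0.4894 0.261 ]
0.554 248 [0.0727 0.105 ] 0.0426 [0.4971 0.2692]
0.564 276 [0.068  0.1067] 0.0463 [0.5075 0.2699]
0.574 239 [0.0676 0.1074] 0.0471 [0.5172 0.2724]
0.584 238 [0.0684 0.1087] 0.0469 [0.526  0.2773]
0.594 226 [0.0697 0.1094] 0.0471 [0.5351 0.2816]
0.604 224 [0.0711 0.1103] 0.0471 [0.5442 0.286 ]
0.614 214 [0.0721 0.1116] 0.0474 [0.5534 0.29  ]
0.624 217 [0.0733 0.1128] 0.0469 [0.5624 0.2944]
0.634 88 [0.0736 0.1068] 0.0465 [0.5726 0.2956]
```

```bash
python3 - <<'E'
from h import *
print(go(.4625,.0921,.15,1.714),go(.4625,.0921,.07,1.714))
E
```

```text
(array([-17.6,  53.8, 146.1]), np.float64(-0.003)) (array([-17.6,  53.8, 226.1]), np.float64(-0.003))
```

Emit:
drive_tool:
  commands: "-17.5 54 100 0 1;-17.5 54 146 0 1;-17.5 54 180 0 1;-17.5 54 205 0 1;-17.5 54 226 0 1;-17.5 54 226 0 1;-17.5 54 226 0 1;-17.5 54 226 0 1"

```text
time: 3.8
position: [0.4634, 0.0921, 0.0713]
eef_rot: [-0.218, 3.132, 0.001]
force: [-0.5, 0.3, -0.7]
finger_gap: 1.001
grip_force: 0.0
```

Emit:
drive_tool:
  commands: "0 0 0 0 -1;0 0 0 0 -1;0 0 0 0 -1;0 0 0 0 -1;0 0 0 0 -1;0 0 0 0 -1;0 0 0 0 -1;0 0 0 0 -1"
  grip_force: 40

```text
time: 4.8
position: [0.4627, 0.0918, 0.0702]
eef_rot: [-0.219, 3.134, 0.0]
force: [-0.7, 0.1, 1.4]
finger_gap: 0.048
grip_force: 41.2
```

Emit:
drive_tool:
  commands: "0 0 -15 0 -1;0 0 -30 0 -1;0 0 -45 0 -1;0 0 -60 0 -1;0 -20 -60 0 -1;0 -45 -60 0 -1;0 -70 -60 0 -1;0 -95 -60 0 -1;0 -104.5 -60 0 -1;0 -104.5 -60 0 -1"

```text
time: 6.05
position: [0.4772, -0.0118, 0.1304]
eef_rot: [-0.217, 3.134, 0.0]
force: [0.3, 0.8, -0.3]
finger_gap: 0.054
grip_force: 41.0
```

Emit:
drive_tool:
  commands: "0 0 0 0 -1;0 0 0 0 -1"

```text
time: 6.3
position: [0.477, -0.0107, 0.1301]
eef_rot: [0.221, -3.134, -0.0]
force: [-0.5, -0.2, -0.6]
finger_gap: 0.049
grip_force: 41.0
```

```bash
python3 - <<'E'
from h import *
s=bot.state();print(s["position"],s["force"])
im,P=cloud("wrist","w2");im2,Q=cloud("scene")
cv2.imwrite("pics/s2.png",np.hstack([cv2.resize(im[:,:,::-1],(400,250)),cv2.resize(im2[150:275,220:420,::-1],(400,250))]))
for n,C in(("wrist",P),("scene",Q)):
  for p,a,q,m in pts(n,"divider",C)[:1]:
    for lo,hi in((.04,.07),(.07,.1),(.1,.13),(.13,.155)):
        t=q[(q[:,2]>lo)&(q[:,2]<hi)]
        if len(t)>10:f=np.polyfit(t[:,0],t[:,1],1);print(n,lo,len(t),f[0].round(3),np.polyval(f,.479).round(4),np.percentile(t[:,0],[1,99]).round(3))
E
```

```text
[ 0.47702037 -0.01066387  0.13007269] [-0.51057387 -0.17236189 -0.55775682]
wrist 0.07 41 -2.34 -0.1413 [0.426 0.427]
wrist 0.1 77 -2.371 -0.143 [0.426 0.427]
wrist 0.13 255 -0.007 -0.0175 [0.426 0.431]
scene 0.04 29 0.141 -0.0104 [0.425 0.53 ]
scene 0.07 161 0.133 -0.011 [0.424 0.525]
scene 0.1 150 0.141 -0.0111 [0.422 0.528]
scene 0.13 73 0.132 -0.011 [0.425 0.52 ]
```

View pics/s2.png

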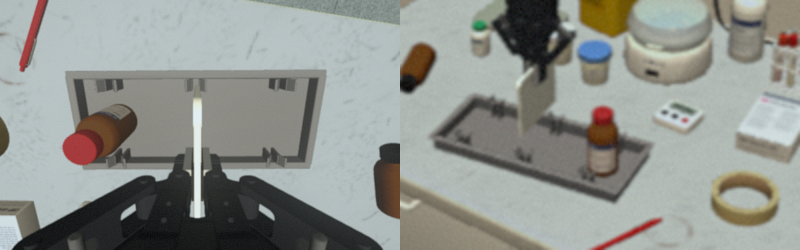

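The divider is upright over the middle rib, at wrist pane (197,90). I'll lower it now.

Emit:
drive_tool:
  commands: "0 0 15 0 -1;0 0 25 0 -1;0 0 32 0 -1;0 0 38 0 -1;0 0 44 0 -1;0 0 50 0 -1;0 0 55 0 -1;0 0 59 0 -1;0 0 59.5 0 -1;0 0 59.5 0 -1"

```text
time: 7.75
position: [0.4772, -0.0117, 0.0707]
eef_rot: [-0.219, 3.134, -0.0]
force: [0.1, -0.1, -1.1]
finger_gap: 0.049
grip_force: 41.0
```

Emit:
drive_tool:
  commands: "0 0 0.5 0 -0.8;0 0 0.5 0 -0.6;0 0 0.5 0 -0.3;0 0 0.5 0 0;0 0 0.5 0 0.2;0 0 0.5 0 0.2;0 0 -60 0 0.2;0 0 -110 0 0.2;0 0 -130 0 0.2;0 0 -130 0 0.6"

```text
time: 9.0
position: [0.4781, -0.0117, 0.2022]
eef_rot: [-0.218, 3.131, 0.001]
force: [0.1, 0.8, 0.1]
finger_gap: 0.79
grip_force: 0.0
```

```bash
python3 - <<'E'
from h import *
im,Q=cloud("scene")
for p,a,q,m in pts("scene","divider",Q)[:2]:
    print(p,np.percentile(q,[2,50,98],axis=0).round(3).tolist())
    for lo,hi in((.04,.06),(.06,.08),(.08,.105)):
        t=q[(q[:,2]>lo)&(q[:,2]<hi)]
        if len(t)>10:f=np.polyfit(t[:,0],t[:,1],1);print(lo,len(t),f[0].round(3),np.polyval(f,.479).round(4))
print(go(.51,.26,.28,1.571+.43))
E
```

```text
(array([-70.6, 264.4, -80.2]), np.float64(-0.291))
```

Emit:
drive_tool:
  commands: "-70 264 -80 -0.29 1;-70 264 -80 -0.29 1;-70 264 -80 -0.29 1;-70 264 -80 -0.29 1;-70 264 -80 -0.29 1;-70 264 -80 -0.29 1;-70 264 -80 -0.29 1;-70 264 -80 -0.29 1"

```text
time: 10.1
position: [0.5099, 0.2576, 0.2799]
eef_rot: [0.665, -3.069, 0.001]
force: [0.3, -0.0, -0.3]
finger_gap: 1.003
grip_force: 0.0
```

```bash
python3 - <<'E'
from h import *
print(bot.state()["position"])
im,Q=cloud("scene");C=[("scene",Q)]
im,P=cloud("wrist","w3");C.append(("wrist",P))
for n,A in C:
  for p,a,q,m in pts(n,"divider",A)[:2]:
    print(n,"div",p,np.percentile(q,[2,50,98],axis=0).round(3).tolist())
for p,a,b,m in pts("wrist","fallen_bottle",P):
    c=np.median(b,0);print(p,a,c)
    if not .2<c[1]<.33:continue
    b=b[b[:,2]>.028]
    # fit axis: minimise spread of body cross-section
    best=None
    for an in np.arange(.2,.7,.01):
        u=np.array([np.cos(an),np.sin(an)]);v=np.array([-u[1],u[0]]);t=b[:,:2]@u;n=b[:,:2]@v
        k=t>np.percentile(t,50);lo,hi=np.percentile(n[k],[1,99])
        if best is None or hi-lo<best[0]:best=(hi-lo,an,(lo+hi)/2,np.percentile(t,[.5,99.5]))
    w,an,nc,tt=best;u=np.array([np.cos(an),np.sin(an)]);v=np.array([-u[1],u[0]])
    print("width",w,"ang",an,"len",np.ptp(tt),"cap",u*tt[0]+v*nc,"base",u*tt[1]+v*nc,"ridge z",np.percentile(b[:,2],95))
E
```

```text
[0.50988731 0.25759458 0.27988884]
scene div 0.92 [[0.425, -0.02, 0.004], [0.475, -0.012, 0.057], [0.542, 0.073, 0.099]]
scene div 0.73 [[0.515, -0.551, 0.004], [0.564, -0.501, 0.021], [0.623, -0.449, 0.026]]
wrist div 0.86 [[0.441, -0.014, 0.005], [0.485, -0.007, 0.06], [0.529, -0.001, 0.098]]
0.67 [329.2, 182.6] [0.52303642 0.28310477 0.0410949 ]
width 0.0436119084034636 ang 0.46000000000000024 len 0.10351004496336746 cap [0.47608679 0.25977454] base [0.56883722 0.30572763] ridge z 0.046484278334852816
0.6 [453.2, 136.5] [0.41009018 0.39101118 0.04048999]
```

View pics/w3.png

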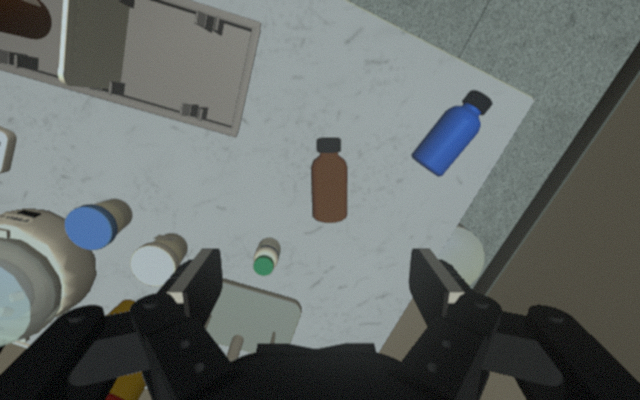

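The picture shows the brown bottle at (329,182), cap towards the top, with free space for the fingers. The divider looks seated. I'll grip the bottle about 60 mm from its base with light force so it can swing.

```bash
python3 - <<'E'
from h import *
print(go(.515,.279,.002,2.031))
E
```

```text
(array([-13. ,  16.2, 278.7]), np.float64(-0.032))
```

Emit:
drive_tool:
  commands: "-13 16 60 -0.03 1;-13 16 120 -0.03 1;-13 16 180 -0.03 1;-13 16 225 -0.03 1;-13 16 250 -0.03 1;-13 16 265 -0.03 1;-13 16 274 -0.03 1;-13 16 277.5 -0.03 1;-13 16 277.5 -0.03 1;-13 16 277.5 -0.03 1"

```text
time: 11.6
position: [0.5155, 0.2797, 0.004]
eef_rot: [-0.715, 3.058, 0.001]
force: [-0.1, 0.8, 0.5]
finger_gap: 0.999
grip_force: 0.0
```

Emit:
drive_tool:
  commands: "0 0 0 0 -1;0 0 0 0 -1;0 0 0 0 -1;0 0 0 0 -1;0 0 0 0 -1;0 0 0 0 -1"
  grip_force: 20

```text
time: 12.35
position: [0.5151, 0.2795, 0.0034]
eef_rot: [-0.715, 3.059, 0.0]
force: [-0.8, -0.6, 4.9]
finger_gap: 0.541
grip_force: 20.7
```

Emit:
drive_tool:
  commands: "0 0 -8 0 -1;0 0 -20 0 -1;0 0 -35 0 -1;0 0 -50 0 -1;0 0 -65 0 -1;0 0 -80 0 -1;0 0 -80 0 -1;0 0 -80 0 -1"

```text
time: 13.35
position: [0.5146, 0.2793, 0.0827]
eef_rot: [0.715, -3.058, 0.0]
force: [-0.5, -0.2, -0.5]
finger_gap: 0.538
grip_force: 20.8
```

```bash
python3 - <<'E'
from h import *
s=bot.state();print(s["position"],s["force"])
im,P=cloud("side","side4");im2,Q=cloud("scene","sc4")
for n,C in(("side",P),("scene",Q)):
  for p,a,q,m in pts(n,"fallen_bottle",C):
    q=q[(np.hypot(q[:,0]-.515,q[:,1]-.279)<.12)]
    if len(q)>30:print(n,p,a,np.percentile(q,[3,50,97],axis=0).round(3).tolist())
cv2.imwrite("pics/v4.png",np.hstack([cv2.resize(im[110:210,250:410,::-1],(400,250)),cv2.resize(im2[120:220,160:320,::-1],(400,250))]))
E
```

```text
[0.51462605 0.27933354 0.08272893] [-0.4954492  -0.16797996 -0.54040313]
side 0.67 [322.8, 155.8] [[0.484, 0.248, 0.089], [0.549, 0.27, 0.11], [0.577, 0.295, 0.126]]
side 0.64 [295.9, 158.8] [[0.432, 0.358, 0.011], [0.452, 0.37, 0.028], [0.462, 0.385, 0.048]]
scene 0.82 [177.2, 186.6] [[0.433, 0.363, 0.014], [0.444, 0.37, 0.032], [0.454, 0.38, 0.043]]
scene 0.59 [219.4, 166.7] [[0.469, 0.251, 0.091], [0.498, 0.267, 0.115], [0.535, 0.301, 0.126]]
```

View pics/v4.png

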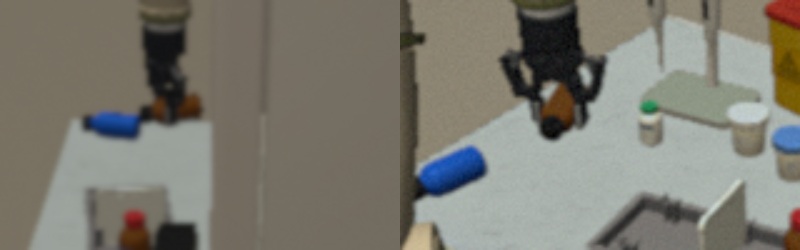

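Twenty newtons hold the bottle rigidly horizontal, and the tool cannot tilt. So I'll turn the bottle in the grip: press the cap down on the top edge of the seated divider, which swings the base down into the free compartment, then square it against the end wall and floor.

```bash
python3 - <<'E'
from h import *
s=bot.state();print(s["q"].round(3),s["time"]);M=R.from_rotvec(s["eef_rot"]).as_matrix();print(np.arctan2(M[1,1],M[0,1]))
print(go(.4739,.0245,.15,3.285))
E
```

```text
[-0.813  0.427  0.335  1.684 -0.157  1.059  1.602] 13.55
2.03000935208753
(array([ 149.4, -210.3,  -67.4]), np.float64(-1.255))
```

Turning straight to the needed yaw would pass joint 7's range. So I'll set the bottle back on the table, turn the hand half round and regrip.

Emit:
drive_tool:
  commands: "0 0 20 0 -1;0 0 40 0 -1;0 0 55 0 -1;0 0 66 0 -1;0 0 73 0 -1;0 0 77 0 -1;0 0 79 0 -1;0 0 79.5 0 -1;0 0 79.5 0 -1"

```text
time: 14.68
position: [0.5151, 0.2795, 0.0039]
eef_rot: [-0.715, 3.059, 0.0]
force: [-0.7, -0.2, -1.4]
finger_gap: 0.534
grip_force: 20.8
```

Emit:
drive_tool:
  commands: "0 0 0 0 0.3;0 0 0 0 1;0 0 0 0 1;0 0 0 0 1;0 0 -50 0 1;0 0 -100 0.1 1;0 0 -110 0.3 1;0 0 -110 0.5 1;0 0 -110 0.7 1;0 0 -110 0.9 1"

```text
time: 15.92
position: [0.5149, 0.2794, 0.1137]
eef_rot: [-0.619, -3.08, -0.0]
force: [0.4, -0.6, 0.3]
finger_gap: 1.0
grip_force: 0.0
```

Emit:
drive_tool:
  commands: "0 0 0 2.24 1;0 0 0 2.24 1;0 0 0 2.24 1;0 0 0 2.24 1;0 0 0 2.24 1;0 0 0 2.24 1;0 0 0 2.24 1;0 0 0 2.24 1;0 0 0 2.24 1;0 0 0 2.24 1"

```text
time: 17.18
position: [0.5148, 0.2795, 0.1136]
eef_rot: [-2.849, -1.324, 0.0]
force: [0.1, 0.3, -0.9]
finger_gap: 1.001
grip_force: 0.0
```

Emit:
drive_tool:
  commands: "0 0 0 0.374 1;0 0 0 0.374 1;0 0 0 0.374 1;0 0 0 0.374 1;0 0 0 0.374 1"

```text
time: 17.8
position: [0.515, 0.2794, 0.1137]
eef_rot: [-3.042, -0.784, 0.0]
force: [-0.8, -0.3, -0.2]
finger_gap: 1.0
grip_force: 0.0
```

```bash
python3 - <<'E'
from h import *
s=bot.state();print(s["q"].round(3),s["time"],s["position"])
M=R.from_rotvec(s["eef_rot"]).as_matrix();print(np.arctan2(M[1,1],M[0,1]))
im,P=cloud("wrist","w5")
for n in["wrist"]:
 for p,a,b,m in pts(n,"fallen_bottle",P):
    b=b[np.hypot(b[:,0]-.515,b[:,1]-.279)<.1]
    if len(b)<100:continue
    print(p,a);b=b[b[:,2]>.028]
    best=None
    for an in np.arange(.2,.7,.01):
        u=np.array([np.cos(an),np.sin(an)]);v=np.array([-u[1],u[0]]);t=b[:,:2]@u;q=b[:,:2]@v
        k=t>np.percentile(t,50);lo,hi=np.percentile(q[k],[1,99])
        if best is None or hi-lo<best[0]:best=(hi-lo,an,(lo+hi)/2,np.percentile(t,[.5,99.5]))
    w,an,nc,tt=best;u=np.array([np.cos(an),np.sin(an)]);v=np.array([-u[1],u[0]])
    base=u*tt[1]+v*nc;g=base-.06*u
    print(w,an,np.ptp(tt),"base",base,"ridge",np.percentile(b[:,2],95),"grip",g,go(*g,.002,np.pi/2+an))
E
```

```text
[-1.266  0.55   0.983  1.672 -0.489  1.186 -1.229] 17.8 [0.51496487 0.27939683 0.11366241]
-1.0666339005263188
0.88 [316.6, 176.7]
0.04390207044383651 0.45000000000000023 0.10248932289420487 base [0.57008079 0.30675927] ridge 0.04632848914279061 grip [0.51605396 0.28066133] (array([  1.6,  -0.6, 111.7]), np.float64(0.053))
```

Emit:
drive_tool:
  commands: "1.5 0 40 0.045 1;1.5 0 75 0.045 1;1.5 0 95 0.045 1;1.5 0 106 0.045 1;1.5 0 110.5 0.045 1;1.5 0 110.5 0.045 1;1.5 0 110.5 0.045 1"

```text
time: 18.77
position: [0.5168, 0.2804, 0.004]
eef_rot: [-3.059, -0.711, -0.002]
force: [-0.4, 0.3, -0.1]
finger_gap: 1.002
grip_force: 0.0
```

Emit:
drive_tool:
  commands: "0 0 0 0 -1;0 0 0 0 -1;0 0 0 0 -1;0 0 0 0 -1;0 0 0 0 -1;0 0 0 0 -1;0 0 -20 0 -1;0 0 -60 0 -1;0 0 -110 0 -1;0 0 -145 0 -1"
  grip_force: 20

```text
time: 20.02
position: [0.517, 0.2798, 0.1514]
eef_rot: [-3.06, -0.71, -0.003]
force: [-0.8, 0.3, -0.8]
finger_gap: 0.54
grip_force: 21.1
```

```bash
python3 - <<'E'
from h import *
s=bot.state();print(s["q"].round(3),s["time"],s["position"],s["finger_gap"])
print(go(.4739,.0245,.15,3.285))
E
```

```text
[-1.29   0.522  1.024  1.627 -0.464  1.256 -1.293] 20.025 [0.51699672 0.27978293 0.15136228] 0.5399139730336011
(array([-151.1,  210.2,    1. ]), np.float64(-1.258))
```

Emit:
drive_tool:
  commands: "-30 42 0 -0.18 -1;-60 84 0 -0.36 -1;-90 126 0 -0.54 -1;-120 168 0 -0.72 -1;-151 210 0 -0.9 -1;-151 210 0 -1.08 -1;-151 210 0 -1.26 -1;-151 210 0 -1.26 -1;-151 210 0 -1.26 -1"

```text
time: 21.15
position: [0.4734, 0.0249, 0.1484]
eef_rot: [2.059, 2.373, 0.0]
force: [-0.2, -0.6, -0.9]
finger_gap: 0.539
grip_force: 21.1
```

```bash
cat > look.py <<'E'
from h import *
import sys
s=bot.state();M=R.from_rotvec(s["eef_rot"]).as_matrix()
print(s["q"].round(3),s["time"],s["position"].round(4),"force",s["force"].round(1),"mom",s["moment"].round(2),"yang",np.arctan2(M[1,1],M[0,1]).round(3))
c,ya=np.array([.479,-.0106]),.143
ex=np.array([np.cos(ya),np.sin(ya)]);ey=np.array([-ex[1],ex[0]])
d=s["position"][:2]-c;print("tcp tray",(d@ex*1000).round(1),(d@ey*1000).round(1))
for n in("scene","side"):
  im,P=cloud(n,f"{sys.argv[1]}_{n}");np.savez(f"{sys.argv[1]}_{n}.npz",P=P,im=im)
  for l in("divider","fallen_bottle"):
    for p,a,q,m in pts(n,l,P):
      T=np.c_[(q[:,:2]-c)@ex,(q[:,:2]-c)@ey,q[:,2]]
      T=T[(abs(T[:,0])<.1)&(abs(T[:,1])<.17)]
      if len(T)>30:
        print(n,l,round(p,2),np.round(a),len(T),(np.percentile(T,[3,50,97],axis=0)*1000).round(0).tolist())
E
python3 look.py a; python3 - <<'E'
import cv2,numpy as np
a=cv2.imread("pics/a_scene.png")[110:260,200:400];b=cv2.imread("pics/a_side.png")[120:245,225:385]
cv2.imwrite("pics/v5.png",np.hstack([cv2.resize(a,(400,300)),cv2.resize(b,(384,300))]))
E
```

```text
[-0.981  0.16   0.954  1.92  -0.144  1.133  0.17 ] 21.15 [0.4734 0.0249 0.1484] force [-0.2 -0.6 -0.9] mom [ 0.04 -0.   -0.04] yang 0.142
tcp tray -0.5 35.9
scene divider 0.8 [287. 212.] 464 [[-54.0, -4.0, 7.0], [-5.0, -1.0, 57.0], [47.0, 2.0, 99.0]]
scene fallen_bottle 0.72 [277. 179.] 311 [[-26.0, -8.0, 156.0], [-15.0, 22.0, 175.0], [5.0, 93.0, 191.0]]
side divider 0.7 [300. 192.] 424 [[-46.0, -93.0, 21.0], [-9.0, -5.0, 70.0], [52.0, 3.0, 103.0]]
side fallen_bottle 0.46 [300. 162.] 206 [[-19.0, -13.0, 161.0], [1.0, 21.0, 183.0], [25.0, 85.0, 194.0]]
```

View pics/v5.png

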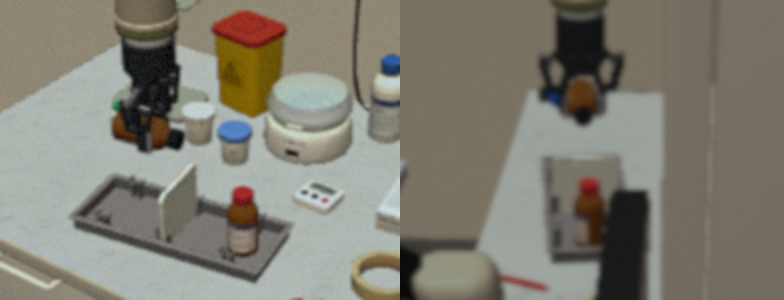

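The bottle is horizontal over the free compartment, with its base at tray y≈+95 and the cap just over the divider edge. Now I'll press the cap down on the divider edge in steps.

Emit:
drive_tool:
  commands: "0 0 30 0 -1;0 0 48 0 -1;0 0 54 0 -1;1 0 58 0 -1;2 0 62 0 -1;2 0 65 0 -1;2 0 68 0 -1;2 0 70 0 -1;2 0 70 0 -1"

```text
time: 22.58
position: [0.4731, 0.027, 0.0781]
eef_rot: [2.053, 2.377, -0.0]
force: [-0.8, -0.2, 2.7]
finger_gap: 0.542
grip_force: 21.8
```

```bash
python3 look.py b
```

```text
[-0.914  0.282  0.911  1.998 -0.267  0.985  0.273] 22.575 [0.4731 0.027  0.0781] force [-0.8 -0.2  2.7] mom [-0.21  0.32 -0.03] yang 0.146
tcp tray -0.5 38.0
scene divider 0.68 [287. 213.] 477 [[-54.0, -4.0, 6.0], [-5.0, -2.0, 56.0], [46.0, 2.0, 98.0]]
scene fallen_bottle 0.75 [276. 197.] 308 [[-27.0, -5.0, 73.0], [-15.0, 26.0, 104.0], [9.0, 97.0, 126.0]]
side divider 0.78 [301. 191.] 447 [[-47.0, -14.0, 14.0], [-8.0, -6.0, 68.0], [56.0, 8.0, 100.0]]
side fallen_bottle 0.5 [300. 183.] 105 [[-18.0, -12.0, 101.0], [-0.0, 10.0, 117.0], [20.0, 45.0, 127.0]]
side fallen_bottle 0.29 [303. 192.] 392 [[-44.0, -13.0, 19.0], [-7.0, -6.0, 70.0], [52.0, 2.0, 98.0]]
```

It is pivoting with only 3 N. Continuing.

Emit:
drive_tool:
  commands: "0 0 4 0 -1;-1 0 8 0 -1;-2.5 0 13 0 -1;-5 0 17 0 -1;-7.5 0 21 0 -1;-9 0 23 0 -1;-10.5 0 24.5 0 -1;-10.5 0 24.5 0 -1;-10.5 0 24.5 0 -1"

```text
time: 24.0
position: [0.4743, 0.0173, 0.0534]
eef_rot: [-2.052, -2.378, -0.0]
force: [-1.0, 5.3, -0.3]
finger_gap: 0.538
grip_force: 22.8
```

```bash
python3 look.py c; python3 - <<'E'
import cv2,numpy as np
a=cv2.imread("pics/c_scene.png")[150:250,220:360];b=cv2.imread("pics/c_side.png")[140:240,240:360]
cv2.imwrite("pics/v6.png",np.hstack([cv2.resize(a,(420,300)),cv2.resize(b,(360,300))]))
E
```

```text
[-0.862  0.33   0.886  2.017 -0.318  0.937  0.336] 24.0 [0.4743 0.0173 0.0534] force [-1.   5.3 -0.3] mom [ 0.83  0.11 -0.05] yang 0.147
tcp tray -0.6 28.3
scene divider 0.6 [288. 213.] 360 [[-53.0, -14.0, 12.0], [-2.0, -8.0, 61.0], [46.0, -1.0, 98.0]]
scene fallen_bottle 0.71 [278. 207.] 244 [[-27.0, -5.0, 32.0], [-17.0, 19.0, 77.0], [1.0, 78.0, 113.0]]
side divider 0.82 [298. 192.] 416 [[-47.0, -64.0, 18.0], [-9.0, -12.0, 73.0], [51.0, 1.0, 103.0]]
side fallen_bottle 0.46 [301. 185.] 53 [[-15.0, -15.0, 93.0], [-0.0, -5.0, 106.0], [16.0, 16.0, 118.0]]
```

View pics/v6.png

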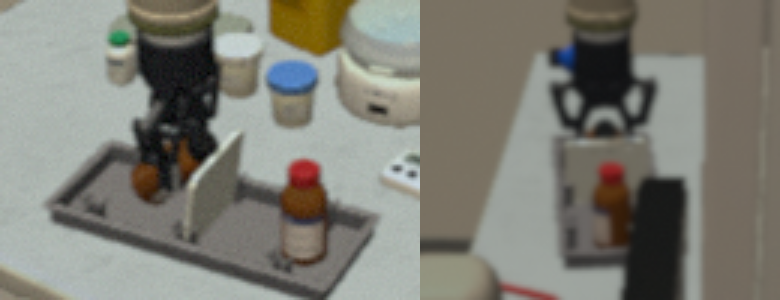

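The scene pane shows the bottle at about 45° (base at (147,185)), with the divider leaning slightly. Next I'll move towards the end wall so it pushes the base under.

```bash
cat > ang.py <<'E'
from h import *
import sys
from scipy.optimize import minimize
c,ya=np.array([.479,-.0106]),.143
ex=np.array([np.cos(ya),np.sin(ya)]);ey=np.array([-ex[1],ex[0]])
s=bot.state();d=s["position"][:2]-c;p0=np.array([d@ex,d@ey,s["position"][2]+.02])*1e3
im,P=cloud("scene",sys.argv[1] if len(sys.argv)>1 else None)
for p,a,q,m in pts("scene","fallen_bottle",P):
    m=cv2.erode(m.astype(np.uint8),np.ones((3,3)))>0;q=P[m];q=q[~np.isnan(q[:,0])]
    T=np.c_[(q[:,:2]-c)@ex,(q[:,:2]-c)@ey,q[:,2]]*1e3
    T=T[np.linalg.norm(T-p0,axis=1)<80]
    if len(T)<30:continue
    def dist(v):
        th,g=v[0],v[1];ax=np.array([0,-np.cos(th),np.sin(th)])
        D=T-(p0+np.array([v[2],0,v[3]])-g*ax);t=D@ax;r=np.linalg.norm(D-np.outer(t,ax),axis=1)
        rad=np.interp(t,[0,70,82,105],[23.5,23.5,13.5,13.5])
        o=np.maximum(np.maximum(-t,t-105),0)
        inside=np.abs(np.where((t<105)&(t>0),np.minimum(np.abs(r-rad),np.abs(t)),np.hypot(np.maximum(r-rad,0),o)))
        return np.minimum(inside,8).mean()
    b=min((minimize(dist,[t,60,0,0],method="Nelder-Mead") for t in np.radians([0,20,40,60,80,90])),key=lambda r:r.fun)
    print(len(T),"theta",np.degrees(b.x[0]).round(1),b.x[1:].round(1),"res",round(b.fun,2),"p0",p0.round(0),"zmin",np.percentile(T[:,2],2).round(0),"zmax",np.percentile(T[:,2],98).round(0))
E
python3 ang.py
```

```text
225 theta 46.2 [60.1 -0.8  0.1] res 2.72 p0 [-1. 28. 73.] zmin 30.0 zmax 115.0
```

Emit:
drive_tool:
  commands: "10 0 0 0 -1;25 0 0 0 -1;40 0 0 0 -1;55 0 0 0 -1;62 0 0 0 -1;62 0 0 0 -1"

```text
time: 25.15
position: [0.4655, 0.0786, 0.0536]
eef_rot: [-2.052, -2.379, 0.0]
force: [-1.2, -0.0, -1.9]
finger_gap: 0.536
grip_force: 22.6
```

```bash
python3 ang.py d; python3 look.py e
```

```text
165 theta 45.8 [61.3 -1.4  1.1] res 2.5 p0 [-1. 90. 74.] zmin 34.0 zmax 113.0
[-0.985  0.318  0.874  2.023 -0.303  0.933  0.193] 25.25 [0.4656 0.0776 0.0536] force [ 0.   0.  -0.9] mom [-0.04  0.01  0.  ] yang 0.146
tcp tray -0.7 89.2
scene divider 0.96 [291. 211.] 387 [[-53.0, -12.0, 13.0], [-4.0, -7.0, 60.0], [47.0, -0.0, 98.0]]
scene fallen_bottle 0.81 [262. 200.] 191 [[-26.0, 53.0, 39.0], [-16.0, 73.0, 86.0], [4.0, 130.0, 115.0]]
side divider 0.76 [299. 191.] 390 [[-47.0, -20.0, 19.0], [-9.0, -11.0, 71.0], [51.0, -1.0, 100.0]]
side fallen_bottle 0.43 [298. 178.] 100 [[-17.0, 46.0, 65.0], [-1.0, 61.0, 90.0], [18.0, 80.0, 114.0]]
```

Emit:
drive_tool:
  commands: "12 0 0 0 -1;18 0 0 0 -1;22 0 0 0 -1;26 0 0 0 -1;29 0 0 0 -1;30 0 0 0 -1;30 0 0 0 -1"

```text
time: 26.42
position: [0.4617, 0.1051, 0.0541]
eef_rot: [2.055, 2.374, -0.002]
force: [-2.2, -8.1, 8.6]
finger_gap: 0.539
grip_force: 23.7
```

```bash
python3 ang.py f
```

```text
213 theta 46.8 [62.6 -2.   3.1] res 2.29 p0 [ -1. 117.  74.] zmin 38.0 zmax 116.0
```

The wall edge pushes along the bottle's axis there, so it gives no turning moment. Back to the divider edge for the remaining rotation.

Emit:
drive_tool:
  commands: "-30 0 0 0 -1;-60 0 0 0 -1;-80 0 0 0 -1;-87 0 0 0 -1;-90 0 1 0 -1;-93 0 1 0 -1;-96 0 1.5 0 -1;-98 0 2 0 -1;-98 0 2 0 -1;-98 0 2 0 -1"

```text
time: 27.78
position: [0.4754, 0.013, 0.0515]
eef_rot: [-2.049, -2.379, -0.001]
force: [-1.2, 5.3, 1.0]
finger_gap: 0.54
grip_force: 23.2
```

```bash
python3 ang.py g; python3 look.py g2
```

```text
118 theta 48.8 [60.9  0.   0. ] res 2.64 p0 [-0. 24. 72.] zmin 33.0 zmax 116.0
[-0.849  0.336  0.884  2.016 -0.324  0.934  0.354] 27.875 [0.4754 0.013  0.0515] force [-0.9  5.9  0.9] mom [ 0.93  0.16 -0.06] yang 0.149
tcp tray -0.2 23.9
scene divider 0.6 [291. 213.] 391 [[-55.0, -14.0, 5.0], [-6.0, -8.0, 56.0], [45.0, 2.0, 98.0]]
scene fallen_bottle 0.51 [281. 208.] 203 [[-26.0, -8.0, 31.0], [-16.0, 14.0, 86.0], [3.0, 68.0, 116.0]]
side divider 0.84 [301. 193.] 424 [[-46.0, -23.0, 13.0], [-10.0, -12.0, 71.0], [53.0, 10.0, 100.0]]
side fallen_bottle 0.57 [292. 219.] 516 [[-62.0, -163.0, 0.0], [-40.0, -92.0, 20.0], [67.0, 131.0, 44.0]]
```

Emit:
drive_tool:
  commands: "-2 0 0 0 -1;-4 0 0 0 -1;-6 0 0 0 -1;-8 0 0 0 -1;-8 0 0 0 -1;-8 0 0 0 -1"

```text
time: 28.92
position: [0.4764, 0.0055, 0.0514]
eef_rot: [-2.048, -2.379, -0.001]
force: [-1.4, 6.7, 0.9]
finger_gap: 0.54
grip_force: 23.5
```

```bash
python3 ang.py i; python3 look.py i2 | head -3
```

```text
104 theta 53.5 [59.6  0.   0. ] res 2.11 p0 [-0. 16. 71.] zmin 26.0 zmax 116.0
[-0.832  0.339  0.884  2.014 -0.328  0.936  0.373] 29.025 [0.4763 0.0055 0.0514] force [-1.6  6.6  0.3] mom [1.13 0.31 0.06] yang 0.149
tcp tray -0.3 16.3
scene divider 0.74 [291. 214.] 338 [[-51.0, -15.0, 12.0], [-6.0, -8.0, 60.0], [44.0, -0.0, 98.0]]
```

```bash
python3 - <<'E'
import cv2,numpy as np
a=cv2.imread("pics/i2_scene.png")[165:245,240:352]
cv2.imwrite("pics/v7.png",cv2.resize(a,(784,560),interpolation=2))
E
```

```text
(no output)
```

View pics/v7.png

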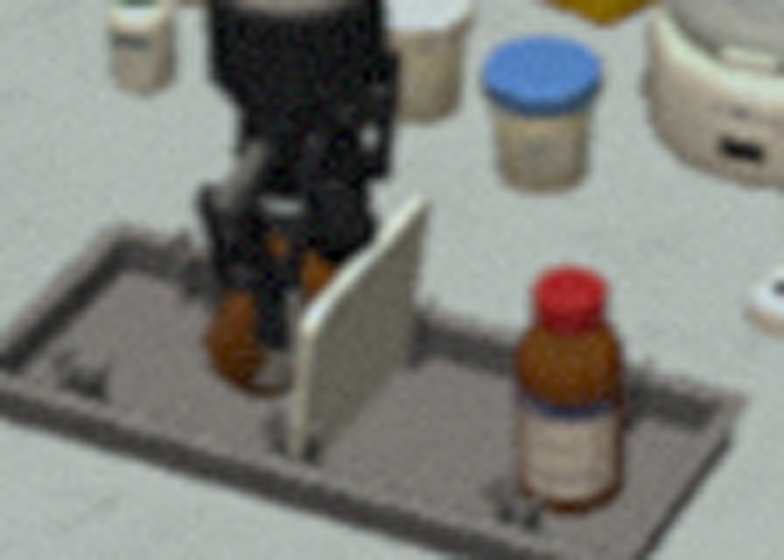

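The bottle is now about 60° upright, hidden partly behind the gripper at (260,340). Next I'll move clear of the divider, touch the base corner to the floor and drag in +y so friction swings the base under.

Emit:
drive_tool:
  commands: "12 0 0 0 -1;20 0 1 0 -1;22 0 4 0 -1;27 0 5 0 -1;33 0 5 0 -1;39 0 5 0 -1;45 0 5 0 -1;51 0 5 0 -1;56 0 5 0 -1;56 0 5 0 -1"

```text
time: 30.58
position: [0.4684, 0.0587, 0.0466]
eef_rot: [-2.052, -2.378, 0.0]
force: [-0.4, -0.8, -1.2]
finger_gap: 0.542
grip_force: 23.2
```

```bash
python3 ang.py j; python3 look.py j2
```

```text
137 theta 55.7 [61.7  0.   0. ] res 3.05 p0 [-1. 70. 67.] zmin 28.0 zmax 111.0
[-0.939  0.333  0.872  2.029 -0.32   0.919  0.25 ] 30.675 [0.4685 0.0581 0.0466] force [-0.9 -0.2 -1.2] mom [-0.03 -0.   -0.03] yang 0.146
tcp tray -0.6 69.5
scene divider 0.84 [292. 213.] 368 [[-54.0, -13.0, 11.0], [-6.0, -7.0, 58.0], [44.0, -0.0, 98.0]]
scene fallen_bottle 0.7 [269. 204.] 263 [[-26.0, 41.0, 20.0], [-15.0, 58.0, 74.0], [10.0, 107.0, 113.0]]
side divider 0.89 [300. 191.] 451 [[-47.0, -109.0, 18.0], [-5.0, -11.0, 71.0], [51.0, 61.0, 108.0]]
side fallen_bottle 0.69 [299. 181.] 85 [[-14.0, 32.0, 77.0], [2.0, 45.0, 95.0], [18.0, 60.0, 112.0]]
```

No floor contact yet, and the bottle is at about 56°. I'll go back and drag a little lower.

Emit:
drive_tool:
  commands: "-30 0 0 0 -1;-30 0 0 0 -1;-24 0 1 0 -1;-18 0 2 0 -1;-12 0 2.5 0 -1;-6 0 3 0 -1;0 0 3 0 -1;6 0 3 0 -1;12 0 3 0 -1;12 0 3 0 -1"

```text
time: 32.22
position: [0.4667, 0.0707, 0.0436]
eef_rot: [-2.052, -2.378, 0.0]
force: [-0.1, -0.2, -1.7]
finger_gap: 0.539
grip_force: 23.2
```

```bash
python3 ang.py k
```

```text
112 theta 53.2 [61.6 -0.   0.1] res 2.5 p0 [-1. 82. 64.] zmin 24.0 zmax 107.0
```

Emit:
drive_tool:
  commands: "-45 0 0 0 -1;-45 0 0 0 -1;-40 0 2 0 -1;-34 0 3 0 -1;-28 0 4 0 -1;-22 0 5 0 -1;-16 0 5.5 0 -1;-10 0 5.5 0 -1;-4 0 5.5 0 -1;-4 0 5.5 0 -1"

```text
time: 33.58
position: [0.4685, 0.0673, 0.0389]
eef_rot: [2.05, 2.378, 0.002]
force: [0.1, -1.9, 8.3]
finger_gap: 0.545
grip_force: 27.8
```

```bash
python3 ang.py l
```

```text
153 theta 71.6 [58.7  0.   0. ] res 2.76 p0 [ 1. 79. 59.] zmin 13.0 zmax 102.0
```

```bash
cat > fit.py <<'E'
from h import *
from scipy.optimize import minimize
c,ya=np.array([.479,-.0106]),.143
ex=np.array([np.cos(ya),np.sin(ya)]);ey=np.array([-ex[1],ex[0]])
s=bot.state();d=s["position"][:2]-c;p0=np.array([d@ex,d@ey,s["position"][2]+.02])*1e3
A=[]
for n in("wrist","scene","side"):
    im,P=cloud(n)
    for p,a,q,m in pts(n,"fallen_bottle",P):
        m=cv2.erode(m.astype(np.uint8),np.ones((3,3)))>0;q=P[m];q=q[~np.isnan(q[:,0])]
        T=np.c_[(q[:,:2]-c)@ex,(q[:,:2]-c)@ey,q[:,2]]*1e3
        k=(np.linalg.norm(T-p0,axis=1)<75)&(abs(T[:,0])<28)&(T[:,2]>7)&(T[:,1]>12);T=T[k]
        if len(T)>30:print(n,round(p,2),len(T),np.percentile(T,[2,98],axis=0).round(0).tolist());A.append(T[np.random.default_rng(0).choice(len(T),min(250,len(T)),False)])
T=np.vstack(A)
def dist(v,T=T):
    th=v[0];ax=np.array([0,-np.cos(th),np.sin(th)]);D=T-(p0+[v[2],v[3],v[4]]-v[1]*ax);t=D@ax;r=np.linalg.norm(D-np.outer(t,ax),axis=1)
    rad=np.interp(t,[0,70,82,105],[23.5,23.5,13.5,13.5])
    qx=r-rad;qt=np.abs(t-52.5)-52.5
    e=np.abs(np.hypot(np.maximum(qx,0),np.maximum(qt,0))+np.minimum(np.maximum(qx,qt),0))
    return np.minimum(e,8).mean()+.01*(abs(v[1]-60)/3+abs(v[2])+abs(v[3])+abs(v[4]))
for t in(30,45,60,75,90):
    b=minimize(dist,[np.radians(t),60,1,1,1],method="Nelder-Mead",options=dict(maxiter=2000));print("theta",np.degrees(b.x[0]).round(1),b.x[1:].round(1),"res",round(b.fun,2))
E
python3 fit.py
```

```text
wrist 0.56 15907 [[-19.0, 79.0, 21.0], [20.0, 111.0, 108.0]]
scene 0.65 159 [[-24.0, 57.0, 14.0], [1.0, 93.0, 108.0]]
side 0.44 71 [[-13.0, 50.0, 70.0], [18.0, 73.0, 109.0]]
theta 80.2 [55.4 -0.4  2.9  3.3] res 1.82
theta 80.2 [57.7 -0.3  2.5  5.6] res 1.83
theta 80.2 [54.2 -0.3  3.1  2.2] res 1.82
theta 80.3 [52.1 -0.3  3.5 -0. ] res 1.81
theta 80.1 [53.4 -0.3  3.2  1.4] res 1.81
```

The bottle is at about 80°. I'll press it down to square the base on the floor.

Emit:
drive_tool:
  commands: "1 0 1 0 -1;2 0 2 0 -1;2 0 3 0 -1;2 0 3 0 -1;2 0 3 0 -1"

```text
time: 34.6
position: [0.4686, 0.069, 0.0379]
eef_rot: [2.052, 2.378, 0.005]
force: [-12.1, -4.2, 43.0]
finger_gap: 0.535
grip_force: 30.6
```

```bash
python3 fit.py
```

```text
wrist 0.57 15663 [[-19.0, 81.0, 21.0], [20.0, 112.0, 108.0]]
scene 0.73 202 [[-25.0, 60.0, 11.0], [3.0, 99.0, 108.0]]
side 0.61 61 [[-12.0, 54.0, 74.0], [18.0, 71.0, 106.0]]
theta 81.5 [53.5 -0.5  3.1  2. ] res 1.83
theta 81.4 [51.5 -0.6  3.4  0. ] res 1.81
theta 81.5 [51.9 -0.6  3.3  0.4] res 1.82
theta 81.5 [53.7 -0.6  3.   2.2] res 1.83
theta 81.4 [54.5 -0.5  2.9  3. ] res 1.83
```

Force rose sharply, so the base is most likely flat. I'll ease off, then open gently.

Emit:
drive_tool:
  commands: "0 0 -1.5 0 -1;0 0 -2.5 0 -1;0 0 -2.5 0 -1"

```text
time: 35.28
position: [0.4682, 0.0691, 0.0384]
eef_rot: [2.051, 2.378, 0.003]
force: [0.7, -1.7, 8.2]
finger_gap: 0.536
grip_force: 27.2
```

```bash
python3 fit.py
```

```text
wrist 0.91 15526 [[-19.0, 82.0, 22.0], [19.0, 112.0, 108.0]]
scene 0.71 143 [[-24.0, 60.0, 15.0], [-1.0, 93.0, 88.0]]
side 0.7 59 [[-9.0, 54.0, 72.0], [18.0, 73.0, 107.0]]
theta 82.1 [54.4 -0.1  3.1  2.5] res 1.62
theta 82.1 [55.4 -0.1  3.   3.4] res 1.62
theta 82.0 [49.8 -0.1  3.7 -2. ] res 1.63
theta 82.0 [50.5 -0.1  3.6 -1.3] res 1.62
theta 82.0 [57.2 -0.2  2.6  5.4] res 1.64
```

Emit:
drive_tool:
  commands: "0 0 0 0 0.06;0 0 0 0 0.09;0 0 0 0 0.12;0 0 0 0 0.16;0 0 0 0 0.2;0 0 0 0 0.3;0 0 0 0 0.4;0 0 0 0 0.4"

```text
time: 36.58
position: [0.4677, 0.0699, 0.0383]
eef_rot: [2.051, 2.38, 0.003]
force: [-1.3, 0.5, 9.5]
finger_gap: 0.7
grip_force: 0.0
```

```bash
python3 fit.py
```

```text
wrist 0.76 15471 [[-19.0, 82.0, 21.0], [19.0, 112.0, 108.0]]
scene 0.53 184 [[-26.0, 61.0, 13.0], [2.0, 94.0, 105.0]]
side 0.7 62 [[-13.0, 53.0, 73.0], [18.0, 75.0, 108.0]]
theta 82.7 [50.3 -0.3  3.3 -1.5] res 1.87
theta 82.7 [51.8 -0.3  3.1  0. ] res 1.85
theta 82.7 [49.9 -0.4  3.3 -1.9] res 1.88
theta 82.7 [51.8 -0.3  3.1  0. ] res 1.85
theta 82.7 [53.2 -0.3  3.   1.3] res 1.86
```

Emit:
drive_tool:
  commands: "0 0 -5 0 0.4;0 0 -15 0 0.4;0 0 -30 0 0.4;0 0 -50 0 0.4;0 0 -75 0 0.4;0 0 -100 0 0.4;0 0 -130 0 0.4;0 0 -170 0 0.4;0 0 -200 0 0.4;0 0 -200 0 0.4"

```text
time: 38.12
position: [0.4684, 0.0681, 0.2404]
eef_rot: [2.053, 2.376, 0.007]
force: [-0.7, 0.1, 0.0]
finger_gap: 0.699
grip_force: 0.0
```

```bash
python3 - <<'E'
from h import *
c,ya=np.array([.479,-.0106]),.143
ex=np.array([np.cos(ya),np.sin(ya)]);ey=np.array([-ex[1],ex[0]])
a=[]
for n in("wrist","scene","side"):
    im,P=cloud(n,"z_"+n);a.append(im)
    for l in("fallen_bottle","standing_bottle","divider"):
      for p,at,q,m in pts(n,l,P):
        m=cv2.erode(m.astype(np.uint8),np.ones((3,3)))>0;q=P[m];q=q[~np.isnan(q[:,0])]
        T=np.c_[(q[:,:2]-c)@ex,(q[:,:2]-c)@ey,q[:,2]]*1e3
        if len(T)<30 or abs(np.median(T[:,1]))>160:continue
        print(n,l,round(p,2),np.round(at),(np.percentile(T,[2,50,98],axis=0)).round(0).tolist())
        if l=="divider":
            k=(abs(T[:,0])<55)&(abs(T[:,1])<25)&(T[:,2]>15);f=np.polyfit(T[k,2],T[k,1],1);print("  lean",f.round(3),"y0",np.polyval(f,4).round(1))
        for lo in(10,30,50,70,90,100):
            t=T[(T[:,2]>lo)&(T[:,2]<lo+20)]
            if "bottle" in l and len(t)>15:print("  ",lo,t.mean(0).round(1),np.percentile(t[:,1],[3,97]).round(0),np.percentile(t[:,0],[3,97]).round(0))
W=cv2.resize(a[0],(400,250));S=cv2.resize(a[1][150:275,220:420],(400,250))
cv2.imwrite("pics/final.png",np.hstack([W,S])[:,:,::-1])
E
```

```text
wrist fallen_bottle 0.79 [315. 163.] [[-18.0, 81.0, 37.0], [1.0, 100.0, 106.0], [19.0, 116.0, 109.0]]
   30 [  0.2 114.1  40.7] [110. 116.] [-13.  14.]
   50 [  0.9 113.7  60.6] [109. 116.] [-15.  16.]
   70 [  0.3 104.   80.5] [ 86. 115.] [-19.  20.]
   90 [  0.6  94.  107.3] [ 81. 107.] [-13.  14.]
   100 [  0.6  93.6 107.8] [ 81. 106.] [-13.  14.]
wrist standing_bottle 0.68 [314. 317.] [[-19.0, -104.0, 13.0], [1.0, -88.0, 70.0], [21.0, -82.0, 105.0]]
   10 [  0.5 -85.2  20.7] [-94. -81.] [-19.  20.]
   30 [  0.7 -85.7  40.4] [-94. -82.] [-19.  21.]
   50 [  1.3 -85.9  60.4] [-95. -81.] [-19.  22.]
   70 [  0.7 -91.8  79.8] [-106.  -83.] [-19.  21.]
   90 [  1.  -92.1  99.7] [-98. -90.] [-12.  13.]
   100 [  1.3 -91.4 104. ] [-95. -89.] [-8. 11.]
wrist divider 0.66 [315. 249.] [[-49.0, -10.0, 11.0], [0.0, -4.0, 64.0], [49.0, 3.0, 98.0]]
  lean [-0.127  4.502] y0 4.0
scene fallen_bottle 0.95 [261. 206.] [[-26.0, 70.0, 15.0], [-16.0, 83.0, 62.0], [2.0, 104.0, 110.0]]
   10 [-19.3  85.1  22.1] [ 70. 102.] [-26.  -6.]
   30 [-16.7  83.2  39.4] [ 70. 106.] [-25.   0.]
   50 [-16.1  81.3
[... 841 characters left out ...]
   70 [ 1.3 73.3 79.7] [63. 85.] [-16.  19.]
   90 [  1.8  79.4 100.1] [71. 92.] [-11.  15.]
   100 [  1.2  79.1 107. ] [70. 92.] [-9. 13.]
side standing_bottle 0.78 [303. 206.] [[-15.0, -136.0, 19.0], [2.0, -126.0, 67.0], [23.0, -107.0, 111.0]]
   10 [   0.5 -127.1   23. ] [-134. -120.] [-16.  16.]
   30 [   1.2 -125.8   40. ] [-136. -117.] [-16.  20.]
   50 [   3.6 -128.4   60.3] [-136. -118.] [-15.  24.]
   70 [   3.4 -123.6   80.5] [-133. -111.] [-15.  21.]
   90 [   3.2 -118.4  101.9] [-126. -101.] [-10.  15.]
   100 [   3.4 -117.4  107.8] [-126. -100.] [-7. 14.]
side divider 0.62 [300. 192.] [[-46.0, -20.0, 24.0], [-13.0, -11.0, 73.0], [51.0, -2.0, 95.0]]
  lean [-0.127 -2.267] y0 -2.8
```

View pics/final.png

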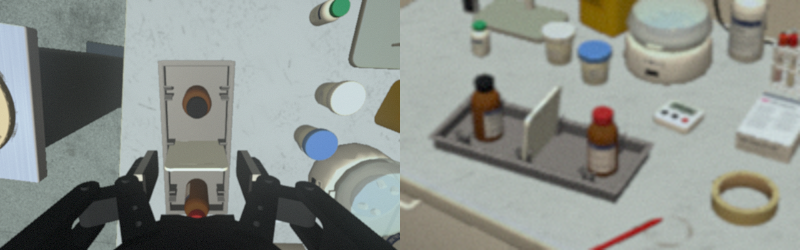

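The fallen bottle now stands upright at tray y≈92 (scene pane (485,108)) and the standing bottle is undisturbed. The divider is in the middle slot but leans 0.125 rad against a limit of 0.15, so I'll straighten it with a pinch.

```bash
python3 - <<'E'
from h import *
print(go(.4772,-.0117,.24,1.714),go(.4772,-.0117,.072,1.714),bot.state()["q"])
E
```

```text
(array([-80.4,  -1.5,  -2.6]), np.float64(-1.568)) (array([-80.3,  -1.4, 165.4]), np.float64(-1.568)) [-1.13361699  0.03581999  0.95919223  1.79281428 -0.02984333  1.3287773
 -0.02165952]
```

Emit:
drive_tool:
  commands: "-40 -1 0 -0.18 0.4;-80 -1 0 -0.36 0.4;-80 -1 0 -0.54 0.4;-80 -1 0 -0.72 0.4;-80 -1 0 -0.9 0.4;-80 -1 0 -1.08 0.4;-80 -1 0 -1.26 0.4;-80 -1 0 -1.44 0.4;-80 -1 0 -1.568 0.4;-80 -1 0 -1.568 0.4"

```text
time: 39.98
position: [0.4777, -0.0113, 0.2375]
eef_rot: [0.223, -3.133, 0.0]
force: [-0.1, -0.5, -0.8]
finger_gap: 0.699
grip_force: 0.0
```

Emit:
drive_tool:
  commands: "0 0 50 0 0.4;0 0 95 0 0.4;0 0 130 0 0.4;0 0 150 0 0.4;0 0 163 0 0.4;0 0 166 0 0.4;0 0 166 0 0.4"

```text
time: 40.85
position: [0.4781, -0.0112, 0.0721]
eef_rot: [-0.224, 3.133, -0.0]
force: [-0.1, -0.0, 0.4]
finger_gap: 0.698
grip_force: 0.0
```

Emit:
drive_tool:
  commands: "0 0 0 0 0;0 0 0 0 -0.4;0 0 0 0 -0.7;0 0 0 0 -0.85;0 0 0 0 -1;0 0 0 0 -1;0 0 0 0 -1;0 0 0 0 -1"
  grip_force: 20

```text
time: 41.85
position: [0.4778, -0.0112, 0.0717]
eef_rot: [-0.225, 3.133, 0.0]
force: [-0.9, -0.4, 4.3]
finger_gap: 0.056
grip_force: 23.6
```

Emit:
drive_tool:
  commands: "0 0 1.5 0 -1;0 0 1.5 0 -1;0 0 0.5 0 -0.85;0 0 0.5 0 -0.7;0 0 0.5 0 -0.4;0 0 0.5 0 0;0 0 0.5 0 0.2;0 0 0.5 0 0.3;0 0 0.5 0 0.3"

```text
time: 42.98
position: [0.4777, -0.0112, 0.0711]
eef_rot: [0.225, -3.133, 0.0]
force: [-0.3, -0.5, 0.5]
finger_gap: 0.654
grip_force: 0.0
```

Emit:
drive_tool:
  commands: "0 0 -30 0 0.3;0 0 -70 0 0.3;0 0 -120 0 0.3;0 60 -170 0 0.3;0 120 -200 0 0.3;0 180 -200 0 0.3;0 240 -200 0 0.3;0 240 -200 0 0.3;0 240 -200 0 0.3"

```text
time: 44.1
position: [0.4432, 0.2267, 0.2708]
eef_rot: [0.227, -3.133, 0.002]
force: [0.7, -1.1, 0.5]
finger_gap: 0.649
grip_force: 0.0
```

```bash
python3 - <<'E'
from h import *
c,ya=np.array([.479,-.0106]),.143
ex=np.array([np.cos(ya),np.sin(ya)]);ey=np.array([-ex[1],ex[0]])
print(bot.state()["time"])
for n in("wrist","scene","side"):
    im,P=cloud(n)
    for l in("fallen_bottle","standing_bottle","divider"):
      for p,at,q,m in pts(n,l,P):
        m=cv2.erode(m.astype(np.uint8),np.ones((3,3)))>0;q=P[m];q=q[~np.isnan(q[:,0])]
        T=np.c_[(q[:,:2]-c)@ex,(q[:,:2]-c)@ey,q[:,2]]*1e3
        if len(T)<30 or abs(np.median(T[:,1]))>160:continue
        print(n,l,round(p,2),np.round(at),(np.percentile(T,[2,50,98],axis=0)).round(0).tolist())
        if l=="divider":
            k=(abs(T[:,0])<55)&(abs(T[:,1])<25)&(T[:,2]>15)
            if k.sum()>20:f=np.polyfit(T[k,2],T[k,1],1);g=np.polyfit(T[k,0],T[k,1],1);print("  lean",f.round(3),"y0",np.polyval(f,4).round(1),"yaw",g[0].round(3))
E
```

```text
44.1
wrist fallen_bottle 0.67 [183. 170.] [[-23.0, 82.0, 18.0], [-6.0, 104.0, 83.0], [14.0, 116.0, 109.0]]
wrist standing_bottle 0.56 [ 27. 166.] [[-22.0, -98.0, 12.0], [-3.0, -86.0, 57.0], [18.0, -81.0, 84.0]]
wrist divider 0.68 [105. 165.] [[-50.0, 1.0, 10.0], [-3.0, 3.0, 65.0], [47.0, 4.0, 98.0]]
  lean [-0.007  3.504] y0 3.5 yaw 0.0
scene fallen_bottle 0.73 [260. 208.] [[-26.0, 69.0, 15.0], [-16.0, 83.0, 63.0], [3.0, 105.0, 109.0]]
scene standing_bottle 0.68 [322. 218.] [[-27.0, -128.0, 15.0], [-16.0, -114.0, 62.0], [-0.0, -95.0, 108.0]]
scene divider 0.64 [287. 212.] [[-54.0, -4.0, 14.0], [-4.0, -1.0, 60.0], [43.0, 2.0, 97.0]]
  lean [-0.006 -0.548] y0 -0.6 yaw 0.004
side fallen_bottle 0.61 [301. 182.] [[-12.0, 64.0, 72.0], [3.0, 75.0, 85.0], [17.0, 85.0, 109.0]]
side fallen_bottle 0.5 [302. 194.] [[-46.0, -12.0, 20.0], [-13.0, -4.0, 70.0], [51.0, 4.0, 97.0]]
side standing_bottle 0.85 [304. 209.] [[-15.0, -135.0, 20.0], [2.0, -127.0, 66.0], [21.0, -112.0, 110.0]]
side divider 0.58 [302. 193.] [[-40.0, -12.0, 26.0], [-1.0, -4.0, 72.0], [52.0, 4.0, 98.0]]
  lean [-0.007 -3.429] y0 -3.5 yaw -0.002
```

The divider is upright and seated (top at 98–99 mm), both bottles stand on the tray floor, and the arm is clear.

```bash
python3 -c "
from rig import bot
print(bot.sign_off())"
```

```text
the job is handed in; nothing more can be done
None
```

I handed the job in at about 44 s of the 72 s limit; no verdict came back. By the last camera measurements, the divider is upright and fully down in the middle slot, the fallen bottle stands upright in the free compartment, the standing bottle has not moved, and I never went near the tape, timer or case.

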